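# Fit the sample tray on the splined drive and load it by container type

### The arm

A 6-joint arm with a two-finger parallel gripper is mounted at the origin on the work surface. World frame = base frame: x ahead of the robot, y to its left, z up, the work surface at z = 0. Lengths are in mm, angles in degrees, forces in N, time in s.
With the tool pointing down it reaches from about 300 to 850 mm from the base axis. Payload 4.2 kg.
Tool frame: the origin (TCP) lies between the finger pads; the fingertips stand 22 mm ahead of it and the grasp point (between the pads) lies 3 mm ahead of it; z points along the fingers, y is the direction in which the jaws open and shut (so a half turn about z gives the same grasp; the last joint's range is limited). The gripper opens to 91 mm and grips with 3 to 60 N. Pads are 32 mm wide; open, the fingers measure 118 mm over their backs; the gripper's body (76 mm by 178 mm) begins 60 mm behind the grasp point.
Start: joints at [-76.604, 18.312, 89.639, -0, 72.044, -1.146], TCP at [144.376, -556.596, 212.076] pointing down, gripper open.
Joint ranges: [-177.97, 177.97], [-48.28, 115.42], [12.27, 149.76], [-77.06, 257.06], [2.81, 150.46], [-146.56, 146.56]. Speed limits (degrees/s): [147.25, 147.25, 180, 180, 180, 180].

### API

Orientations are given as [roll, pitch, yaw] about the fixed x, y, z axes, in that order (R = Rz(yaw) Ry(pitch) Rx(roll)).
In Python, from workcell import * gives the robot as it stands.
- The arm moves only by the shell command python3 -m jog 'ROWS' [OPENING] [FORCE]. ROWS is text: rows parted by semicolons, each of 6 numbers parted by spaces: the shift along the tool's x, y, z in units of 0.5 m (1.0 is 0.5 m), then the turn, a rotation vector about the tool's x, y, z in units of pi/2 rad (1.0 is pi/2 rad). A call has 1 to 20 rows; each row is the pose to reach, as a shift and turn from the pose measured when the call began, along the tool's axes at that moment; what a row does not reach only later rows make up. A row lasts 1/12 s, in which the tool goes at most 41.7 mm and 7.16 degrees, less where a joint would pass 70% of its speed; a pose out of reach is approached as far as the arm can. A call with a number of a shift or a turn outside -1 to 1 is refused whole. A call with a gripper value outside its range is refused whole. OPENING is the opening, from -1 (shut) to 1 (fully open), set as the call begins (- or left out, the last holds). The fingers move at their own pace and stop on an object; FORCE is the grip in N (left out, the last holds). Time passes only in rows, so rows that repeat a pose let the fingers close. It gives the time, the measured TCP pose, the force and the opening at its end, in the units of the state.
- state(): the state, without advancing time (a new reading comes with each control period).
- grab_frame(name): name is "scene" or "top"; returns the picture (400x640x3 uint8, red, green, blue); there is no depth.
- calibration(name): a dict with "mtx" (3x3 intrinsics, pixels), "rvec" (rotation vector, rad) and "tvec" (3), from world to camera coordinates, as OpenCV has them. Camera axes: x right, y down, z forward; pixel columns grow to the right and rows downward; lengths in mm; the calibration is good to about 2 mm. A picture is of the moment at which its call begins. calibration takes no time and is no camera call.
- job_done(): hands the job in, once; it reports no verdict.
Trained networks look in the newest picture that a camera, given by its name, has taken for a name from the list of things; names that differ only in an ending like _2 or _b are one class to them, and where a whole thing is asked for, a point or a joint stands for the part that bears it (a point fixed in the world has none). Each returns a list of dicts, best first, with "confidence" (0 to 1); they miss things now and then, are a little off and sometimes report something else, mostly with a low value. They report only what shows in the picture. A call takes as long as a camera call. They do not tell look-alikes from the thing itself.
- spot_in(query, camera): "rect" ([left, top, right, bottom] in pixels, round what is visible of it).
- tip_of(query, camera): "location" ([column, row] in pixels: a listed point, or the origin of a listed thing).
The state is a dict: "time_s": time; "qpos": joint angles; "qvel": joint speeds; "effort": joint torques, N m; "ee_pos": TCP position; "ee_rot": TCP orientation; "force": force on the tool from outside, world axes, zero at the start; "torque": the same for the moment, N m; "gripper_width": finger opening in mm.
Only numpy, scipy, OpenCV 4.12 (cv2) and the standard library are available. Lean on these libraries where they do the work, as an engineer would, in place of code of your own. Each camera call takes 0.05 s, during which the arm holds its last target. There are 200 camera calls.

### The job

Get the sample changer ready: pick up the white tray by its bar handle, turn it until the grooves in its hub line up with the teeth of the drive unit's upright splined shaft, and slide it down fully home on the shaft's flange. Then load the tray by container type, each standing upright on the compartment floor: the round pot in the long compartment, the square tin in the short one. Leave the beaker, the brown bottle and the spatula alone.

Things in the scene. Friction and masses are not known exactly. Their poses are not given: they have to be found in the camera images.
- shaft_seat (a point): Centre of the top face of the dark steel flange (80 mm diameter) at the foot of the splined shaft, 80 mm above the bench; z up along the shaft. The bright steel shaft rises 34 mm above it: core 24 mm diameter, four straight teeth along this frame's +x, -x, +y, -y, each 9 mm wide and reaching 20 mm from the axis; the top 8 mm taper (tooth ends 3 mm wide, 16.5 mm from the axis).
- shaft (a joint): Turn of the splined shaft about its vertical axis in the drive unit (rad, anticlockwise from above; the teeth repeat every quarter turn). Stiff: about 0.25 N m of friction, no spring, stays where it is left.
- drive: Fixed white drive unit, 130 x 130 mm and 70 mm high, that carries the shaft; origin at the centre of its underside on the bench, z up.
- tray_handle (a point): Centre of the tray's bar handle: bar 14 mm wide along x, 90 mm long along y, 16 mm high, on posts at y = +-42 mm. Axes: x along the tray towards the long compartment, z up. The underside of the hub is 70 mm below this point, the compartment floors 42 mm below, the wall tops 22 mm below. Fully home, this point is 70 mm above shaft_seat.
- tray: Loose white plastic tray, 0.45 kg, 200 x 96 mm, standing on its round hub (76 mm diameter, 28 mm high). Origin: centre of the hub's underside; axes as tray_handle. Through bore matching the shaft: four grooves along +x, -x, +y, -y, 12 mm wide, reaching 21.5 mm from the axis; lands between them reach in to 13.5 mm. 1.5 mm play all round. Fits in any of four quarter turns.
- long_pocket (a point): Centre of the floor of the tray's long compartment (inside 78 mm along the tray's x by 90 mm, walls 20 mm high above this floor), 68 mm from the handle on the +x side. Axes as the tray.
- short_pocket (a point): Centre of the floor of the tray's short compartment (inside 58 mm along the tray's x by 90 mm, walls 20 mm high above this floor), 58 mm from the handle on the -x side. Axes as the tray.
- pot_mid (a point): Centre, half-way up, of the round aluminium pot: upright cylinder 40 mm diameter and 62 mm high with a round 26 mm screw cap above, 90 mm high in all, 0.15 kg, loose, standing on the bench; z up.
- tin_mid (a point): Centre, half-way up, of the square aluminium tin: upright, 40 x 40 mm and 62 mm high with a square 26 x 26 mm cap above, 90 mm high in all, 0.15 kg, loose, standing on the bench; x and y square to its sides, z up.
- pot: The same round pot; origin at the centre of its underside.
- tin: The same square tin; origin at the centre of its underside.
- beaker: Bystander: open glass beaker, 68 mm diameter, 85 mm high; origin at the centre of its underside. Not to be disturbed.
- reagent: Bystander: brown glass bottle with a neck and cap, 52 mm diameter, 110 mm high; origin at the centre of its underside. Not to be disturbed.
- spatula: Bystander: narrow flat steel laboratory spatula, 190 mm long, 13 mm wide, lying on the bench; origin at its middle, x along it. Not to be disturbed.
There are look-alikes about, which are no part of the job. What is shaped like the tray but blue is not meant. What is shaped like the tin but purple is not meant.

How it is judged:
By the outcome, as a careful person would: the job done as asked, in the order asked, and still so for the second after the job is handed in, with the robot touching nothing.
It also fails if it takes over 64 s, if anything falls off the work surface, if the arm or the gripper's body presses on something with over 40 N, if the wrist force passes 120 N, or if a joint passes its speed limit or range.

## Working session

There is one attempt and no reset: what is moved stays moved. The work goes in short steps, Python scripts to look and compute and a shell command to move; the robot and the scene stay as the last step left them, time stands still between calls to the robot, and variables do not carry over. Pictures are saved under pics/ and viewed, about 8 in all and at most 12, crops included, and the job is handed in when it is done.

```bash
mkdir -p pics; ls
python3 - <<'E'
from workcell import *
import cv2
print(state())
for c in ("scene","top"):
    im=grab_frame(c); cv2.imwrite(f"pics/{c}0.png",im[:,:,::-1])
    k=calibration(c); print(c,k)
    for q in ["shaft_seat","tray_handle","tray","long_pocket","short_pocket","pot_mid","tin_mid","beaker","reagent","spatula","drive"]:
        print(q,[(round(d["confidence"],2),[round(v) for v in d["location"]]) for d in tip_of(q,c)])
E
```

```text
pics
{'time_s': 0.0, 'qpos': array([-7.66026778e+01,  1.83509472e+01,  8.97069469e+01, -9.44699143e-04,
        7.20421570e+01, -1.14781720e+00]), 'qvel': array([-0.0458189 , -0.01204121,  0.06213413,  0.06724576, -0.06538097,
       -0.02244068]), 'effort': array([-9.27402034e-04, -4.12461054e+01, -2.31967092e+01,  7.25116907e-02,
        4.57060256e-02, -1.46887792e-04]), 'ee_pos': array([ 144.26703568, -556.08542579,  211.22356294]), 'ee_rot': array([-1.79899951e+02, -1.10622105e-03,  1.45454305e+01]), 'force': array([-0.93498926,  1.08130726,  0.33957274]), 'torque': array([-0.03011944, -0.01503136, -0.00253933]), 'gripper_width': 91.39234408772288}
scene {'mtx': array([[455.74751178,   0.        , 320.95270361],
       [  0.        , 455.74751178, 194.13896582],
       [  0.        ,   0.        ,   1.        ]]), 'rvec': array([ 2.42675608,  0.5785237 , -0.18088171]), 'tvec': array([-510.56790249, -139.90330963, 1485.15801591])}
shaft_seat [(0.68, [332, 193])]
tray_handle [(0.94, [432, 159]), (0.71, [354, 126]), (0.61, [312, 80]), (0.5, [382, 227])]
tray [(0.94, [352, 141]), (0
[... 562 characters left out ...]
     ,   0.        ,   1.        ]]), 'rvec': array([ 2.12773079, -2.12630802,  0.20110746]), 'tvec': array([  -9.22176272,  554.05144805, 1371.31045822])}
shaft_seat [(0.59, [306, 185])]
tray_handle [(0.83, [183, 269]), (0.66, [226, 200]), (0.62, [237, 124])]
tray [(0.88, [229, 206]), (0.74, [247, 135]), (0.67, [191, 272])]
long_pocket [(0.96, [222, 185]), (0.83, [173, 260]), (0.61, [230, 150])]
short_pocket [(0.92, [233, 218]), (0.83, [203, 278]), (0.74, [249, 119]), (0.4, [434, 198])]
pot_mid [(0.67, [388, 227])]
tin_mid [(0.61, [396, 180]), (0.6, [367, 180])]
beaker [(0.77, [433, 201])]
reagent [(0.5, [306, 145])]
spatula [(0.5, [228, 207]), (0.42, [326, 243])]
drive [(0.79, [305, 194])]
```

Run:
```python
import cv2,numpy as np
a=cv2.imread("pics/scene0.png");b=cv2.imread("pics/top0.png")
cv2.imwrite("pics/s1.png",cv2.resize(a[40:390,180:480],None,fx=2,fy=2,interpolation=3)[:600])
cv2.imwrite("pics/t1.png",cv2.resize(b[90:310,150:470],None,fx=2.5,fy=2.5,interpolation=3))
```

```text
(no output)
```

View pics/s1.png

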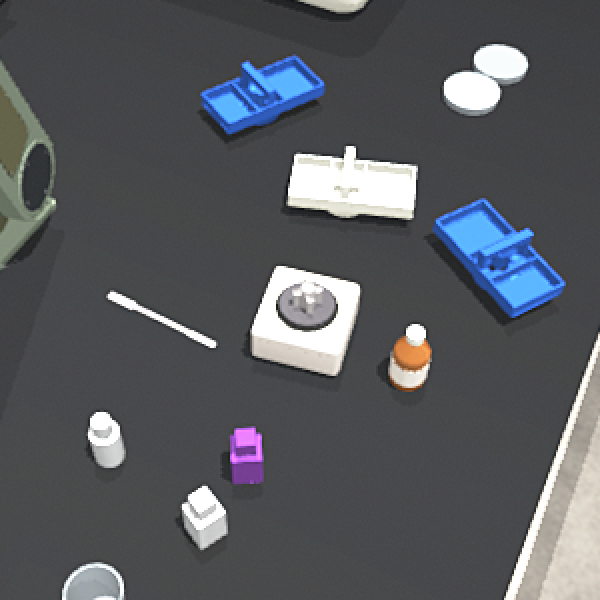

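View pics/t1.png

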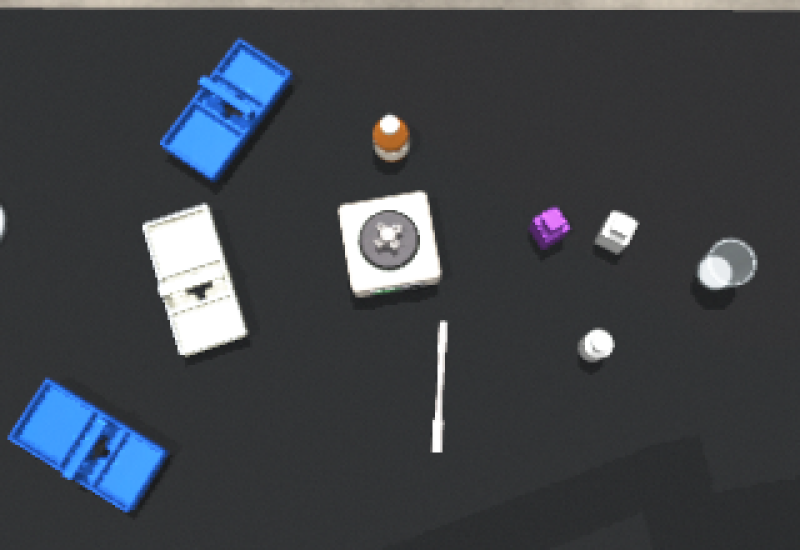

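The white tray is at scene (354,126) and top (226,200); the other two trays, at scene (310,95) and (428,179), are blue. The white tin is at scene (282,297) and top (396,180), and the purple look-alike is at (304,267) and (367,180). The pot is at scene (230,258). The colours are plain in the enlarged crops. Next I fit simple models to both images.

```bash
cat > h.py <<'E'
from workcell import *
import numpy as np, cv2
from scipy.optimize import minimize
from scipy.spatial.transform import Rotation as R
S=4
K={c:calibration(c) for c in ("scene","top")}
def proj(c,P):
    k=K[c]; return cv2.projectPoints(np.float64(P).reshape(-1,3),k["rvec"],k["tvec"],k["mtx"],None)[0][:,0]
def tri(ps,pt):
    Ps=[K[c]["mtx"]@np.c_[cv2.Rodrigues(K[c]["rvec"])[0],K[c]["tvec"]] for c in ("scene","top")]
    X=cv2.triangulatePoints(Ps[0],Ps[1],np.float64(ps).reshape(2,1),np.float64(pt).reshape(2,1))[:,0]
    return X[:3]/X[3]
def box(x0,x1,y0,y1,z0,z1): return np.array([[x,y,z] for x in(x0,x1) for y in(y0,y1) for z in(z0,z1)],float)
def cyl(r,z0,z1):
    a=np.linspace(0,2*np.pi,32,endpoint=False); return np.array([[r*np.cos(t),r*np.sin(t),z] for t in a for z in(z0,z1)])
TRAY=[box(-90,110,-48,48,28,48),cyl(38,0,28),box(-7,7,-45,45,62,78),box(-7,7,-45,-39,28,70),box(-7,7,39,45,28,70)]
DRIVE=[box(-65,65,-65,65,0,70)]
POT=[cyl(20,0,62),cyl(13,62,90)]; TIN=[box(-20,20,-20,20,0,62),box(-13,13,-13,13,62,90)]
tooth=np.vstack([box(0,20,-4.5,4.5,80,106),box(0,16.5,-1.5,1.5,113,114)])
SHAFT=[tooth@R.from_euler('z',a,degrees=True).as_matrix().T for a in(0,90,180,270)]+[cyl(12,80,114)]
def render(c,pieces,p,shape):
    m=np.zeros(shape,np.uint8); Rm=R.from_euler('z',p[2],degrees=True).as_matrix().T
    for q in pieces:
        uv=(proj(c,q@Rm+[p[0],p[1],p[3] if len(p)>3 else 0])+.5)*S-.5
        cv2.fillConvexPoly(m,cv2.convexHull(np.round(uv).astype(np.int32)),1)
    return m
def mask(im,thr,seed,roi=None):
    b=cv2.resize(im,None,fx=S,fy=S,interpolation=cv2.INTER_CUBIC).astype(int)
    m=((b.min(2)>thr)&(b.max(2)-b.min(2)<60)).astype(np.uint8)
    if roi is not None: return m&roi
    n,l=cv2.connectedComponents(m); s=(np.array(seed)*S).astype(int)
    y,x=np.nonzero(m); i=np.argmin((x-s[0])**2+(y-s[1])**2)
    m=(l==l[y[i],x[i]]).astype(np.uint8)
    cs=cv2.findContours(m,cv2.RETR_EXTERNAL,2)[0]; cv2.drawContours(m,cs,-1,1,-1); return m
def fit(pieces,masks,p0,step=(6,6,6)):
    def f(p):
        s=0
        for c,m in masks.items():
            r=render(c,pieces,p,m.shape); s+=1-(r&m).sum()/(r|m).sum()
        return s
    sx=np.vstack([p0]+[np.array(p0)+np.eye(3)[i]*step[i] for i in range(3)])
    o=minimize(f,p0,method="Nelder-Mead",options=dict(initial_simplex=sx,xatol=.1,fatol=1e-4,maxiter=150)); return o.x,o.fun
E
cat > m1.py <<'E'
from h import *
I={c:cv2.imread(f"pics/{c}0.png") for c in K}
def run(n,pieces,ps,pt,yaws,thr=120):
    X=tri(ps,pt); 
    for cs in (("scene","top"),("top",),("scene",)):
        M={c:mask(I[c],thr,dict(scene=ps,top=pt)[c]) for c in cs}
        b=min((fit(pieces,M,[X[0],X[1],y]) for y in yaws),key=lambda t:t[1])
        print(n,cs,X.round(1),b[0].round(1),round(b[1]/len(cs),3),flush=True)
A=tri((375,136),(222,185));B=tri((334,133),(233,218));d=A-B;ty=np.degrees(np.arctan2(d[1],d[0]));print("yaw guess",ty)
run("tray",TRAY,(354,126),(226,200),[ty])
run("drive",DRIVE,(332,206),(305,194),[5])
run("pot",POT,(230,258),(388,227),[0])
run("tin",TIN,(282,297),(396,180),[0,30,60])
X=tri((332,193),(306,185));print("seat",X)
for cs in (("scene","top"),("top",),("scene",)):
    M={}
    for c in cs:
        roi=render(c,[cyl(26,80,80),cyl(20,114,114)],[X[0],X[1],0],(1600,2560)); M[c]=mask(I[c],150,None,roi)
    for y in (0,22,45,67):
        p,v=fit(SHAFT,M,[X[0],X[1],y],(3,3,10)); print("shaft",cs,p.round(1),round(v/len(cs),3))
E
python3 m1.py
```

```text
yaw guess 20.754044897015476
tray ('scene', 'top') [529.4 327.9  67.4] [523.7 329.8  18.7] 0.052
tray ('top',) [529.4 327.9  67.4] [524.6 330.2  18.5] 0.037
tray ('scene',) [529.4 327.9  67.4] [523.4 328.6  18.7] 0.063
drive ('scene', 'top') [576.1  54.7 -12. ] [585.8  47.2  11. ] 0.06
drive ('top',) [576.1  54.7 -12. ] [588.   47.8  10.5] 0.053
drive ('scene',) [576.1  54.7 -12. ] [584.2  50.3  11.2] 0.06
pot ('scene', 'top') [ 435.4 -253.6   49.2] [ 437.5 -252.9   -2.1] 0.064
pot ('top',) [ 435.4 -253.6   49.2] [ 438.4 -253.5    1.4] 0.067
pot ('scene',) [ 435.4 -253.6   49.2] [ 436.8 -252.7    1.5] 0.024
tin ('scene', 'top') [ 609.5 -287.6   47.7] [ 605.9 -288.5   63.3] 0.05
tin ('top',) [ 609.5 -287.6   47.7] [ 607.3 -289.5   64.2] 0.053
tin ('scene',) [ 609.5 -287.6   47.7] [ 605.4 -287.9  -27.7] 0.022
seat [585.60311398  43.04101272  73.6797288 ]
shaft ('scene', 'top') [586.7  47.8  38.2] 0.31
shaft ('scene', 'top') [587.1  47.4  37.1] 0.314
shaft ('scene', 'top') [587.2  48.1  36. ] 0.313
shaft ('scene', 'top') [587.6  47.8  38. ] 0.31
shaft ('top',) [588.3  48.3  39.9] 0.212
shaft ('top',) [588.2  48.3  40. ] 0.212
shaft ('top',) [588.4  48.6  38.9] 0.218
shaft ('top',) [588.3  48.3  40.5] 0.215
shaft ('scene',) [584.   48.7 -49.4] 0.365
shaft ('scene',) [584.1  48.9  40. ] 0.366
shaft ('scene',) [584.1  48.7  40.8] 0.366
shaft ('scene',) [582.3  49.9  48.7] 0.376
```

```bash
cat > go.py <<'E'
import sys
from h import *
s=state(); p=s["ee_pos"]; Rm=R.from_euler("xyz",s["ee_rot"],degrees=True)
for a in sys.argv[1:]:
    x,y,z,w=map(float,a.split(","))
    d=Rm.inv().apply(np.array([x,y,z])-p); rv=(Rm.inv()*R.from_euler("xyz",[180,0,w],degrees=True)).as_rotvec()
    print((d/500).round(4),(rv/(np.pi/2)).round(4),"rows",round(max(np.linalg.norm(d)/41.7,np.degrees(np.linalg.norm(rv))/7.16),1))
E
python3 go.py 430,-100,230,65
python3 - <<'E'
import sys;sys.path.insert(0,'.')
from h import *
I={c:cv2.imread(f"pics/{c}0.png") for c in K}
out=[]
for c in K:
    b=cv2.resize(I[c],None,fx=S,fy=S,interpolation=cv2.INTER_CUBIC)
    m=render(c,SHAFT,[586.8,47.9,39],b.shape[:2]); o=b.copy()
    cv2.drawContours(o,cv2.findContours(m,0,2)[0],-1,(0,0,255),1)
    u=((proj(c,[[587,48,97]])[0]+.5)*S).astype(int)
    for q in (b,o): out.append(cv2.resize(q[u[1]-50:u[1]+50,u[0]-70:u[0]+70],(390,290),interpolation=cv2.INTER_CUBIC))
cv2.imwrite("pics/sh.png",np.vstack([np.hstack(out[:2]),np.hstack(out[2:])]))
E
```

```text
[ 0.7822 -0.7405 -0.0359] [ 0.      0.     -0.5606] rows 12.9
```

View pics/sh.png

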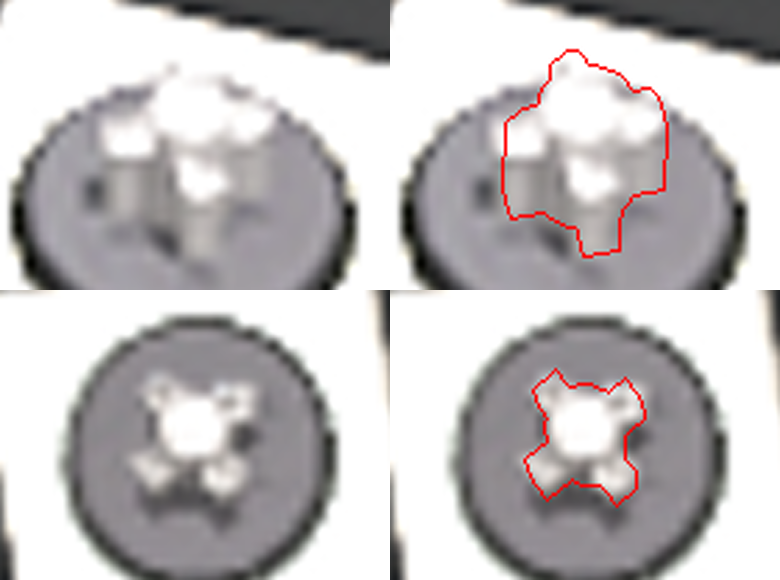

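The overlays match the shaft in both views: the teeth sit at about 39° (mod 90) and the shaft is near (587,48). I go for the tray.

```bash
r="python3 -m jog"; $r '0.782 -0.74 -0.036 0 0 -0.56;0.782 -0.74 -0.036 0 0 -0.56;0.782 -0.74 -0.036 0 0 -0.56;0.782 -0.74 -0.036 0 0 -0.56;0.782 -0.74 -0.036 0 0 -0.56;0.782 -0.74 -0.036 0 0 -0.56;0.782 -0.74 -0.036 0 0 -0.56;0.782 -0.74 -0.036 0 0 -0.56;0.782 -0.74 -0.036 0 0 -0.56;0.782 -0.74 -0.036 0 0 -0.56;0.782 -0.74 -0.036 0 0 -0.56;0.782 -0.74 -0.036 0 0 -0.56;0.782 -0.74 -0.036 0 0 -0.56' 0 20; python3 go.py 524,330,140,108.7 524,330,74,108.7
```

```text
time_s: 2.28
ee_pos: [430.8, -98.0, 230.5]
ee_rot: [179.9, -0.0, 65.0]
force: [1.1, -0.0, 0.8]
gripper_width: 45.2
[ 0.8545 -0.1934  0.181 ] [ 7.000e-04  1.000e-04 -4.858e-01] rows 10.7
[ 0.8545 -0.1935  0.313 ] [ 7.000e-04  1.000e-04 -4.858e-01] rows 11.2
```

```bash
r="python3 -m jog"; $r '0.8545 -0.1935 0.16 0 0 -0.486;0.8545 -0.1935 0.16 0 0 -0.486;0.8545 -0.1935 0.16 0 0 -0.486;0.8545 -0.1935 0.16 0 0 -0.486;0.8545 -0.1935 0.16 0 0 -0.486;0.8545 -0.1935 0.16 0 0 -0.486;0.8545 -0.1935 0.16 0 0 -0.486;0.8545 -0.1935 0.16 0 0 -0.486;0.8545 -0.1935 0.16 0 0 -0.486;0.8545 -0.1935 0.16 0 0 -0.486;0.8545 -0.1935 0.16 0 0 -0.486;0.8545 -0.1935 0.16 0 0 -0.486;0.8545 -0.1935 0.16 0 0 -0.486' ; python3 go.py 524,330,75,108.7
python3 - <<'E'
import sys;sys.path.insert(0,'.')
from h import *
for c in K: cv2.imwrite(f"pics/{c}1.png",grab_frame(c)[:,:,::-1])
a=[]
for c in K:
    b=cv2.imread(f"pics/{c}1.png"); u=proj(c,[[524,330,90]])[0].astype(int)
    a.append(cv2.resize(b[u[1]-50:u[1]+50,u[0]-65:u[0]+65],None,fx=3,fy=3,interpolation=2))
cv2.imwrite("pics/g1.png",np.hstack(a))
E
```

```text
time_s: 3.37
ee_pos: [523.6, 331.2, 149.4]
ee_rot: [-180.0, 0.1, 108.9]
force: [0.6, 0.2, -0.1]
gripper_width: 45.4
[-2.300e-03  1.000e-04  1.489e-01] [-0.0004  0.0008  0.0018] rows 1.8
```

View pics/g1.png

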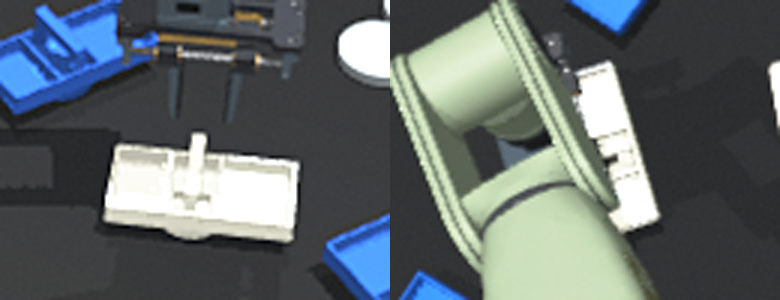

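The scene view (left half) shows the fingers either side of the bar of the white tray; the top view is blocked by the arm. I descend and grip.

```bash
r="python3 -m jog"; $r '-0.002 0 0.08 0 0 0;-0.002 0 0.149 0 0 0;-0.002 0 0.149 0 0 0' 0; $r '0 0 0 0 0 0;0 0 0 0 0 0;0 0 0 0 0 0;0 0 0 0 0 0;0 0 0 0 0 0;0 0 0 0 0 0' -1 45; python3 go.py 523.6,330,200,108.7
```

```text
time_s: 3.72
ee_pos: [520.0, 324.0, 70.5]
ee_rot: [-179.3, 0.2, 108.6]
force: [-1.3, -0.6, -0.8]
gripper_width: 45.6
time_s: 4.22
ee_pos: [522.7, 325.2, 72.8]
ee_rot: [-179.7, 0.2, 108.6]
force: [3.5, 1.2, 4.6]
gripper_width: 13.2
[ 0.0077  0.0036 -0.2545] [-0.0029  0.0021 -0.0008] rows 3.1
```

```bash
r="python3 -m jog"; $r '0 0 -0.1 0 0 0;0 0 -0.2 0 0 0;0 0 -0.28 0 0 0;0 0 -0.28 0 0 0;0 0 -0.28 0 0 0'; python3 go.py 587,48,210,129
```

```text
time_s: 4.63
ee_pos: [524.7, 327.0, 217.6]
ee_rot: [179.8, 0.1, 108.6]
force: [0.4, 0.0, -4.5]
gripper_width: 13.5
[-0.5686 -0.0602  0.0158] [ 0.0022  0.0012 -0.2263] rows 6.9
```

```bash
r="python3 -m jog"; $r '-0.14 -0.015 0 0 0 -0.06;-0.28 -0.03 0 0 0 -0.12;-0.4 -0.044 0 0 0 -0.17;-0.48 -0.052 0.005 0 0 -0.2;-0.54 -0.058 0.008 0 0 -0.22;-0.5686 -0.06 0.008 0 0 -0.226;-0.5686 -0.06 0.008 0 0 -0.226;-0.5686 -0.06 0.008 0 0 -0.226;-0.5686 -0.06 0.008 0 0 -0.226;-0.5686 -0.06 0.008 0 0 -0.226;-0.5686 -0.06 0.008 0 0 -0.226'
python3 - <<'E'
import sys;sys.path.insert(0,'.')
from h import *
print(state()["ee_pos"],state()["ee_rot"])
for c in K: cv2.imwrite(f"pics/{c}2.png",grab_frame(c)[:,:,::-1])
a=[]
for c in K:
    b=cv2.imread(f"pics/{c}2.png"); u=proj(c,[[587,48,130]])[0].astype(int)
    a.append(cv2.resize(b[u[1]-55:u[1]+55,u[0]-60:u[0]+60],None,fx=3.3,fy=3.3,interpolation=2))
cv2.imwrite("pics/g2.png",np.hstack(a))
E
```

```text
time_s: 5.55
ee_pos: [585.9, 49.0, 212.2]
ee_rot: [180.0, -0.0, 129.0]
force: [-0.2, 0.4, -5.4]
gripper_width: 13.2
[585.92189942  49.04486873 212.24719114] [ 1.79969589e+02 -4.06128742e-04  1.29033161e+02]
```

View pics/g2.png

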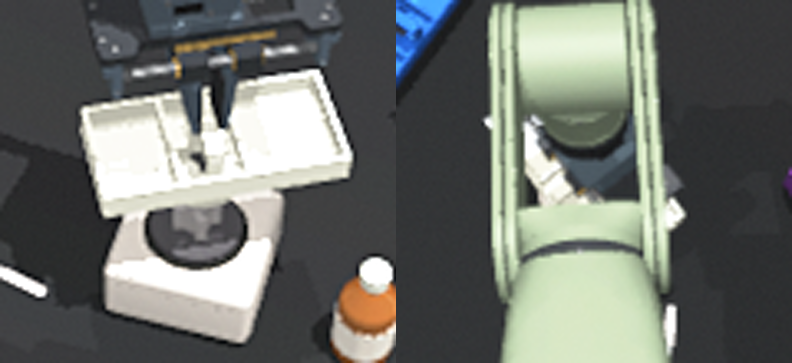

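```bash
cat > m2.py <<'E'
from h import *
im=cv2.imread("pics/scene2.png"); b=cv2.resize(im,None,fx=S,fy=S,interpolation=cv2.INTER_CUBIC).astype(int)
u=proj("scene",[[587,48,130]])[0].astype(int)-[60,55]
w=((b.min(2)>110)&(b.max(2)-b.min(2)<60)).astype(np.uint8)
def reg(x0,y0,x1,y1): # crop px (3.3x) -> S image
    f=lambda v,o:int((v/3.3+o)*S)
    m=np.zeros(w.shape,np.uint8); m[f(y0,u[1]):f(y1,u[1]),f(x0,u[0]):f(x1,u[0])]=1; return m
roi=reg(60,40,380,345)&(1-reg(165,0,245,172))&(1-reg(140,190,255,270))&(1-reg(325,240,400,400))
roi&=1-reg(280,170,400,400)*0
w&=roi
def f(p,z):
    r=render("scene",DRIVE,[584.2,50.3,11.2],w.shape)|render("scene",[TRAY[0]],[p[0],p[1],p[2],z],w.shape)
    r&=roi; return 1-(r&w).sum()/(r|w).sum()
for z in (137.4,139.4,141.4):
    p0=np.array([586,49,39.]); sx=np.vstack([p0]+[p0+d for d in np.diag([6,6,4.])])
    o=minimize(f,p0,args=(z,),method="Nelder-Mead",options=dict(initial_simplex=sx,xatol=.05,fatol=1e-5)); print(z,o.x.round(2),round(o.fun,4))
r=render("scene",[TRAY[0]],[*o.x,z],w.shape)|0; v=b.clip(0,255).astype(np.uint8).copy()
cv2.drawContours(v,cv2.findContours(r,0,2)[0],-1,(0,0,255),1); cv2.drawContours(v,cv2.findContours(w,0,2)[0],-1,(0,200,0),1)
cv2.imwrite("pics/ov.png",cv2.resize(v[u[1]*S:(u[1]+110)*S,u[0]*S:(u[0]+120)*S],None,fx=1.3,fy=1.3))
E
python3 m2.py
```

```text
137.4 [582.85  54.35  39.25] 0.0759
139.4 [584.19  53.05  39.24] 0.0735
141.4 [584.92  50.36  37.66] 0.0729
```

View pics/ov.png

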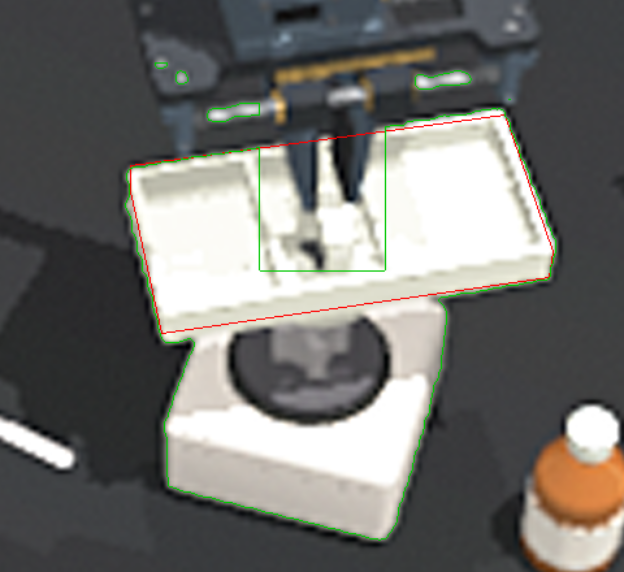

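```bash
r="python3 -m jog"; $r '-0.0047 -0.0038 0.02 0 0 0;-0.0047 -0.0038 0.044 0 0 0;-0.0047 -0.0038 0.044 0 0 0;-0.0047 -0.0038 0.044 0 0 0;-0.0047 -0.0038 0.044 0 0 0'; python3 go.py 585.9,46,184,129; $r '0 0 0.006 0 0 0;0 0 0.012 0 0 0;0 0 0.012 0 0 0;0 0 0.012 0 0 0'
```

```text
time_s: 6.07
ee_pos: [586.6, 46.6, 191.2]
ee_rot: [179.9, 0.1, 129.1]
force: [0.5, 0.6, -4.7]
gripper_width: 13.2
[-0.     -0.002   0.0145] [0.0014 0.001  0.0012] rows 0.2
time_s: 6.4
ee_pos: [586.5, 46.6, 185.1]
ee_rot: [179.9, 0.1, 129.1]
force: [0.2, 0.2, -5.4]
gripper_width: 13.2
```

```bash
r="python3 -m jog"; $r '0 0 0.006 0 0 0;0 0 0.01 0 0 0;0 0 0.01 0 0 0;0 0 0.01 0 0 0';  $r '0 0 0.004 0 0 0;0 0 0.008 0 0 0;0 0 0.008 0 0 0'
```

```text
time_s: 6.73
ee_pos: [586.5, 46.4, 180.0]
ee_rot: [179.9, 0.1, 129.1]
force: [0.5, -0.9, -5.4]
gripper_width: 13.2
time_s: 6.98
ee_pos: [586.4, 46.0, 175.6]
ee_rot: [180.0, 0.1, 129.1]
force: [0.4, -1.1, -5.6]
gripper_width: 13.3
```

The hub is already past the taper with almost no force. I continue down.

```bash
r="python3 -m jog"; $r '-0.001 -0.0006 0.008 0 0 0;-0.001 -0.0006 0.016 0 0 0;-0.001 -0.0006 0.02 0 0 0;-0.001 -0.0006 0.02 0 0 0';  $r '0 0 0.01 0 0 0;0 0 0.016 0 0 0;0 0 0.016 0 0 0;0 0 0.016 0 0 0'
```

```text
time_s: 7.32
ee_pos: [586.3, 45.4, 164.7]
ee_rot: [-180.0, 0.1, 129.1]
force: [1.2, 0.1, -5.8]
gripper_width: 13.0
time_s: 7.65
ee_pos: [586.2, 45.4, 156.3]
ee_rot: [-180.0, 0.1, 129.1]
force: [0.9, -1.3, -6.0]
gripper_width: 13.1
```

```bash
r="python3 -m jog"; $r '0 0 0.006 0 0 0;0 0 0.01 0 0 0;0 0 0.01 0 0 0;0 0 0.01 0 0 0'; $r '0 0 0.003 0 0 0;0 0 0.003 0 0 0;0 0 0.003 0 0 0'
```

```text
time_s: 7.98
ee_pos: [586.6, 45.8, 152.5]
ee_rot: [179.9, 0.1, 129.1]
force: [-1.3, 1.1, 3.3]
gripper_width: 13.1
time_s: 8.23
ee_pos: [586.6, 45.9, 152.5]
ee_rot: [179.9, 0.1, 129.1]
force: [-1.6, -0.1, 6.5]
gripper_width: 13.3
```

The hub is seated: contact came at TCP 152.5 against 152.8 expected. I release and lift.

```bash
r="python3 -m jog"; $r '0 0 0 0 0 0;0 0 0 0 0 0;0 0 0 0 0 0' 0 20; $r '0 0 -0.08 0 0 0;0 0 -0.16 0 0 0;0 0 -0.16 0 0 0'; python3 go.py 437.5,-253,150,39
```

```text
time_s: 8.48
ee_pos: [586.9, 46.0, 152.6]
ee_rot: [179.8, 0.1, 129.1]
force: [-0.3, 0.7, 0.1]
gripper_width: 30.7
time_s: 8.73
ee_pos: [590.8, 46.3, 240.5]
ee_rot: [179.1, 0.6, 129.1]
force: [1.1, 0.0, 1.0]
gripper_width: 45.6
[-0.269  -0.6183  0.1745] [ 0.0132 -0.0022  1.0013] rows 12.6
```

```bash
r="python3 -m jog"; $r '-0.27 -0.618 0.17 0.013 -0.002 0.99;-0.27 -0.618 0.17 0.013 -0.002 0.99;-0.27 -0.618 0.17 0.013 -0.002 0.99;-0.27 -0.618 0.17 0.013 -0.002 0.99;-0.27 -0.618 0.17 0.013 -0.002 0.99;-0.27 -0.618 0.17 0.013 -0.002 0.99;-0.27 -0.618 0.17 0.013 -0.002 0.99;-0.27 -0.618 0.17 0.013 -0.002 0.99;-0.27 -0.618 0.17 0.013 -0.002 0.99;-0.27 -0.618 0.17 0.013 -0.002 0.99;-0.27 -0.618 0.17 0.013 -0.002 0.99;-0.27 -0.618 0.17 0.013 -0.002 0.99;-0.27 -0.618 0.17 0.013 -0.002 0.99;-0.27 -0.618 0.17 0.013 -0.002 0.99' 1 20; python3 go.py 437.5,-253,51,39
python3 - <<'E'
import sys;sys.path.insert(0,'.')
from h import *
a=[]
for c in K:
    im=grab_frame(c)[:,:,::-1]; cv2.imwrite(f"pics/{c}3.png",im)
for c in K:
    im=cv2.imread(f"pics/{c}3.png"); u=proj(c,[[587,48,120]])[0]; M={c:mask(im,120,u)}
    p,v=fit([q+[0,0,80.] for q in TRAY]+[q@R.from_euler('z',28,degrees=True).as_matrix() for q in DRIVE],M,[586,48,39.]); print(c,p.round(1),round(v,3))
    u=u.astype(int); a.append(cv2.resize(im[u[1]-60:u[1]+100,u[0]-110:u[0]+90],None,fx=2,fy=2,interpolation=2))
cv2.imwrite("pics/g3.png",np.hstack(a))
E
```

```text
time_s: 9.9
ee_pos: [438.0, -253.5, 152.1]
ee_rot: [180.0, -0.0, 39.9]
force: [1.2, -0.5, -0.1]
gripper_width: 91.5
[-2.000e-04 -1.500e-03  2.022e-01] [ 0.0003 -0.0003  0.0105] rows 2.4
scene [584.1  49.8  38.8] 0.043
top [587.5  48.1  39.2] 0.041
```

View pics/g3.png

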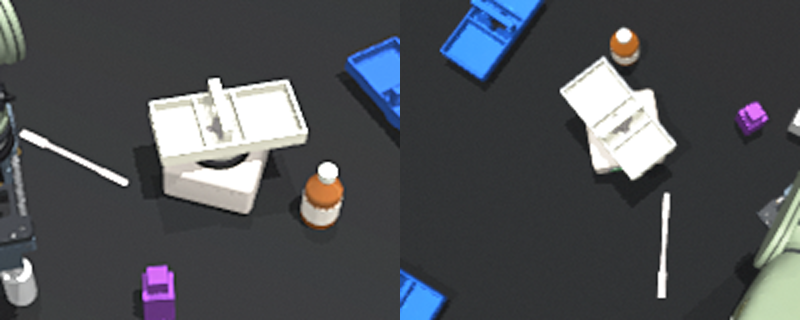

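The tray stands level on the flange in both views, at about (586,48.5) and 39°. Its long compartment points away and to the left (upper right in the scene view). Next, the pot.

```bash
r="python3 -m jog"; $r '0 -0.001 0.07 0 0 0;0 -0.001 0.14 0 0 0;0 -0.001 0.202 0 0 0;0 -0.001 0.202 0 0 0;0 -0.001 0.202 0 0 0'; $r '0 0 0 0 0 0;0 0 0 0 0 0;0 0 0 0 0 0;0 0 0 0 0 0;0 0 0 0 0 0' -1 25;  $r '0 0 -0.07 0 0 0;0 0 -0.15 0 0 0;0 0 -0.23 0 0 0;0 0 -0.32 0 0 0;0 0 -0.36 0 0 0;0 0 -0.36 0 0 0';  python3 go.py 638.8,91.3,230,39 638.8,91.3,161,39
```

```text
time_s: 10.42
ee_pos: [437.0, -252.4, 50.4]
ee_rot: [-179.8, 0.0, 40.2]
force: [0.8, -1.0, 0.6]
gripper_width: 91.0
time_s: 10.83
ee_pos: [437.5, -252.7, 51.4]
ee_rot: [-180.0, -0.0, 40.2]
force: [-0.8, 0.0, -0.7]
gripper_width: 60.6
time_s: 11.33
ee_pos: [440.4, -254.5, 238.0]
ee_rot: [179.3, -0.2, 40.2]
force: [0.6, -0.2, -0.3]
gripper_width: 20.5
[ 0.7492 -0.2729  0.016 ] [ 0.0075 -0.0028  0.0129] rows 9.6
[ 0.7486 -0.2745  0.154 ] [ 0.0075 -0.0028  0.0129] rows 9.7
```

I lifted before the jaws had closed; they need about 0.8 s from fully open. I check that the pot is undisturbed before going back.

```bash
r="python3 -m jog"; $r '0 0 0 0 0 0;0 0 0 0 0 0;0 0 0 0 0 0;0 0 0 0 0 0;0 0 0 0 0 0;0 0 0 0 0 0;0 0 0 0 0 0' 1
python3 - <<'E'
import sys;sys.path.insert(0,'.')
from h import *
for c in K: cv2.imwrite(f"pics/{c}4.png",grab_frame(c)[:,:,::-1])
im=cv2.imread("pics/scene4.png")
print(tip_of("pot_mid","scene")[:2],proj("scene",[[437.5,-253,31]]))
M={"scene":mask(im,120,(230,258))}; print(M["scene"].sum()/16,fit(POT,M,[437,-253,0]))
cv2.imwrite("pics/g4.png",cv2.resize(im[180:320,170:310],None,fx=3,fy=3,interpolation=2))
E
```

```text
time_s: 11.92
ee_pos: [440.3, -254.4, 237.3]
ee_rot: [179.4, -0.2, 40.2]
force: [0.0, -0.4, 0.3]
gripper_width: 64.7
[{'location': [230.5, 261.8], 'confidence': 0.88}] [[233.18040826 261.29981188]]
375.125 (array([ 436.70220269, -251.95788122,    2.8986726 ]), np.float64(0.03515878159429686))
```

View pics/g4.png

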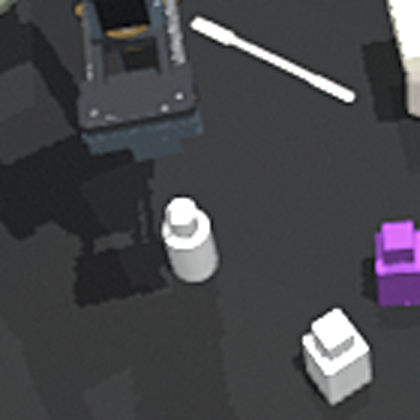

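The pot at crop (190,240) still stands where it was, fitted at (436.7,-252). I go back down with the jaws around 65 mm, opening a little wider.

```bash
python3 go.py 437.5,-252.5,51,40 ; python3 -m jog '0 0 0 0 0 0;0 0 0 0 0 0' 0.6
```

```text
[-0.0034 -0.011   0.3734] [ 0.0072 -0.0026  0.0018] rows 4.5
time_s: 12.23
ee_pos: [440.4, -254.5, 237.7]
ee_rot: [179.4, -0.2, 40.2]
force: [-0.2, -0.2, -0.2]
gripper_width: 73.1
```

```bash
r="python3 -m jog"; $r '-0.003 -0.011 0.08 0.007 -0.003 0;-0.003 -0.011 0.16 0.007 -0.003 0;-0.003 -0.011 0.24 0.007 -0.003 0;-0.003 -0.011 0.31 0.007 -0.003 0;-0.003 -0.011 0.373 0.007 -0.003 0;-0.003 -0.011 0.373 0.007 -0.003 0;-0.003 -0.011 0.373 0.007 -0.003 0'; $r '0 0 0 0 0 0;0 0 0 0 0 0;0 0 0 0 0 0;0 0 0 0 0 0;0 0 0 0 0 0;0 0 0 0 0 0;0 0 0 0 0 0;0 0 0 0 0 0' -1 25
```

```text
time_s: 12.82
ee_pos: [437.0, -252.0, 50.4]
ee_rot: [-179.8, 0.1, 40.2]
force: [0.7, -0.4, -0.3]
gripper_width: 73.0
time_s: 13.48
ee_pos: [437.2, -252.0, 51.2]
ee_rot: [-179.9, 0.1, 40.2]
force: [-1.6, 0.6, 5.2]
gripper_width: 39.2
```

```bash
r="python3 -m jog"; $r '0 0 -0.06 0 0 0;0 0 -0.13 0 0 0;0 0 -0.2 0 0 0;0 0 -0.27 0 0 0;0 0 -0.34 0 0 0;0 0 -0.36 0 0 0;0 0 -0.36 0 0 0;0 0 -0.36 0 0 0';  python3 go.py 638.8,91.3,228,39
```

```text
time_s: 14.15
ee_pos: [437.1, -251.9, 230.3]
ee_rot: [-179.8, 0.1, 40.2]
force: [-0.2, 0.1, -2.5]
gripper_width: 39.1
[ 0.751  -0.2644  0.0042] [-0.002   0.0011  0.0129] rows 9.5
```

```bash
r="python3 -m jog"; $r '0.06 -0.021 0 0 0 0.004;0.14 -0.049 0 0 0 0.012;0.22 -0.077 0 0 0 0.012;0.3 -0.106 0 0 0 0.012;0.38 -0.134 0 0 0 0.012;0.46 -0.162 0 0 0 0.012;0.54 -0.19 0 0 0 0.012;0.62 -0.218 0.004 0 0 0.012;0.69 -0.243 0.004 0 0 0.012;0.73 -0.257 0.004 0 0 0.012;0.751 -0.264 0.004 -0.002 0.001 0.013;0.751 -0.264 0.004 -0.002 0.001 0.013;0.751 -0.264 0.004 -0.002 0.001 0.013;0.751 -0.264 0.004 -0.002 0.001 0.013';  python3 go.py 638.8,91.3,162,39
```

```text
time_s: 15.32
ee_pos: [637.8, 89.5, 227.2]
ee_rot: [-180.0, 0.2, 38.9]
force: [-0.4, -0.4, 0.1]
gripper_width: 38.7
[ 0.0041 -0.0016  0.1304] [-0.0004  0.0017 -0.0009] rows 1.6
```

```bash
r="python3 -m jog"; $r '0.004 -0.001 0.04 0 0.001 0;0.004 -0.001 0.08 0 0.001 0;0.004 -0.001 0.11 0 0.001 0;0.004 -0.001 0.13 0 0.001 0;0.004 -0.001 0.13 0 0.001 0;0.004 -0.001 0.13 0 0.001 0'; $r '0 0 0.003 0 0 0;0 0 0.005 0 0 0;0 0 0.006 0 0 0;0 0 0.006 0 0 0'
```

```text
time_s: 15.82
ee_pos: [638.7, 90.0, 162.5]
ee_rot: [-180.0, 0.1, 38.8]
force: [-0.0, -0.7, -1.0]
gripper_width: 39.1
time_s: 16.15
ee_pos: [638.9, 90.0, 160.0]
ee_rot: [-180.0, 0.0, 38.8]
force: [0.5, -0.8, -0.3]
gripper_width: 39.0
```

```bash
r="python3 -m jog"; $r '0 0 0.002 0 0 0;0 0 0.002 0 0 0;0 0 0.002 0 0 0'; $r '0 0 0 0 0 0;0 0 0 0 0 0;0 0 0 0 0 0;0 0 0 0 0 0;0 0 0 0 0 0' 0.4
```

```text
time_s: 16.4
ee_pos: [639.1, 90.1, 159.3]
ee_rot: [180.0, 0.0, 38.8]
force: [0.2, 0.2, -0.7]
gripper_width: 38.9
time_s: 16.82
ee_pos: [639.1, 90.1, 159.4]
ee_rot: [180.0, 0.0, 38.8]
force: [-0.3, -0.1, 0.1]
gripper_width: 63.5
```

```bash
r="python3 -m jog"; $r '0 0 -0.05 0 0 0;0 0 -0.11 0 0 0;0 0 -0.17 0 0 0;0 0 -0.18 0 0 0;0 0 -0.18 0 0 0' 0.6 25;  python3 go.py 606.3,-288.5,150,63.4; python3 -c "
from h import *
print(tri((304,267),(367,180)))"
```

```text
time_s: 17.23
ee_pos: [640.4, 90.3, 252.4]
ee_rot: [179.8, -0.3, 38.9]
force: [0.1, -0.3, 0.2]
gripper_width: 72.9
[-0.5293  0.5465  0.204 ] [ 0.0029 -0.0027 -0.2728] rows 9.4
[ 613.92831726 -182.12214212   31.59816385]
```

```bash
r="python3 -m jog"; $r '-0.529 0.546 0.204 0.003 -0.003 -0.273;-0.529 0.546 0.204 0.003 -0.003 -0.273;-0.529 0.546 0.204 0.003 -0.003 -0.273;-0.529 0.546 0.204 0.003 -0.003 -0.273;-0.529 0.546 0.204 0.003 -0.003 -0.273;-0.529 0.546 0.204 0.003 -0.003 -0.273;-0.529 0.546 0.204 0.003 -0.003 -0.273;-0.529 0.546 0.204 0.003 -0.003 -0.273;-0.529 0.546 0.204 0.003 -0.003 -0.273;-0.529 0.546 0.204 0.003 -0.003 -0.273;-0.529 0.546 0.204 0.003 -0.003 -0.273;-0.529 0.546 0.204 0.003 -0.003 -0.273;-0.529 0.546 0.204 0.003 -0.003 -0.273'; python3 go.py 606.3,-288.5,51,63.4
python3 - <<'E'
import sys;sys.path.insert(0,'.')
from h import *
a=[]
for c in K:
    im=grab_frame(c)[:,:,::-1]; cv2.imwrite(f"pics/{c}5.png",im)
    for q in ((639,91,140),(606,-288,45)):
        u=proj(c,[q])[0].astype(int); x=max(u[0]-50,0);y=max(u[1]-38,0); a.append(cv2.resize(im[y:y+76,x:x+100],(390,296),interpolation=2))
cv2.imwrite("pics/g5.png",np.vstack([np.hstack(a[:2]),np.hstack(a[2:])]))
E
```

```text
time_s: 18.32
ee_pos: [605.8, -287.2, 149.0]
ee_rot: [-179.9, -0.0, 63.4]
force: [0.8, 0.4, -0.1]
gripper_width: 73.1
[-0.0019  0.0025  0.1959] [-0.0016 -0.0001  0.0003] rows 2.3
```

View pics/g5.png

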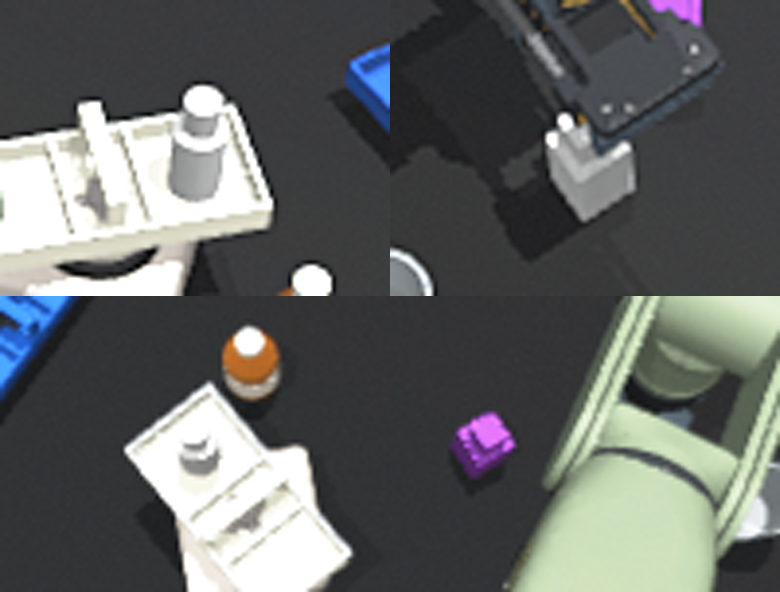

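The pot stands upright in the middle of the long compartment (crop 200,145 and 200,455). The gripper is over the silver tin (crop 590,165), and the purple one is well clear. I descend and grip.

```bash
r="python3 -m jog"; $r '-0.002 0.002 0.07 0 0 0;-0.002 0.002 0.14 0 0 0;-0.002 0.002 0.195 0 0 0;-0.002 0.002 0.195 0 0 0;-0.002 0.002 0.195 0 0 0;-0.002 0.002 0.195 0 0 0'; $r '0 0 0 0 0 0;0 0 0 0 0 0;0 0 0 0 0 0;0 0 0 0 0 0;0 0 0 0 0 0;0 0 0 0 0 0;0 0 0 0 0 0;0 0 0 0 0 0' -1 25
```

```text
time_s: 18.92
ee_pos: [608.4, -287.8, 54.6]
ee_rot: [179.8, -0.0, 63.6]
force: [0.5, 0.3, 0.1]
gripper_width: 73.0
time_s: 19.58
ee_pos: [608.1, -287.7, 55.0]
ee_rot: [179.9, -0.0, 63.6]
force: [-3.7, 1.5, 4.4]
gripper_width: 39.8
```

```bash
r="python3 -m jog"; $r '0 0 -0.06 0 0 0;0 0 -0.13 0 0 0;0 0 -0.2 0 0 0;0 0 -0.27 0 0 0;0 0 -0.34 0 0 0;0 0 -0.36 0 0 0;0 0 -0.36 0 0 0;0 0 -0.36 0 0 0';  python3 go.py 540.9,12,234,39
```

```text
time_s: 20.25
ee_pos: [607.3, -287.4, 233.3]
ee_rot: [180.0, -0.0, 63.6]
force: [0.3, 0.5, -3.1]
gripper_width: 39.8
[ 0.477  -0.3855 -0.0015] [ 3.00e-04 -1.00e-04  2.73e-01] rows 7.4
```

```bash
r="python3 -m jog"; $r '0.04 -0.032 0 0 0 0.02;0.1 -0.081 0 0 0 0.06;0.16 -0.129 0 0 0 0.1;0.22 -0.178 0 0 0 0.14;0.28 -0.226 0 0 0 0.18;0.34 -0.275 0 0 0 0.22;0.4 -0.323 0 0 0 0.25;0.44 -0.356 0 0 0 0.273;0.465 -0.376 0 0 0 0.273;0.477 -0.386 0 0 0 0.273;0.477 -0.386 0 0 0 0.273;0.477 -0.386 0 0 0 0.273;0.477 -0.386 0 0 0 0.273';  python3 go.py 540.9,12,166,39
```

```text
time_s: 21.33
ee_pos: [540.7, 11.0, 232.2]
ee_rot: [-180.0, 0.1, 38.9]
force: [0.6, -0.2, -2.0]
gripper_width: 40.0
[ 0.0018 -0.0013  0.1324] [-0.      0.001  -0.0006] rows 1.6
```

```bash
r="python3 -m jog"; $r '0.002 -0.001 0.04 0 0 0;0.002 -0.001 0.08 0 0 0;0.002 -0.001 0.11 0 0 0;0.002 -0.001 0.132 0 0 0;0.002 -0.001 0.132 0 0 0;0.002 -0.001 0.132 0 0 0'; $r '0 0 0.003 0 0 0;0 0 0.005 0 0 0;0 0 0.006 0 0 0;0 0 0.006 0 0 0'
```

```text
time_s: 21.83
ee_pos: [541.2, 10.9, 165.9]
ee_rot: [-180.0, 0.1, 38.9]
force: [-0.4, -0.1, -2.4]
gripper_width: 39.8
time_s: 22.17
ee_pos: [541.3, 10.8, 163.1]
ee_rot: [-180.0, 0.1, 38.9]
force: [0.4, -0.3, -1.6]
gripper_width: 39.9
```

```bash
r="python3 -m jog"; $r '0 0 0.002 0 0 0;0 0 0.003 0 0 0;0 0 0.003 0 0 0;0 0 0.003 0 0 0'
```

```text
time_s: 22.5
ee_pos: [541.4, 10.9, 162.9]
ee_rot: [180.0, 0.1, 38.9]
force: [-1.6, -0.1, 5.7]
gripper_width: 39.8
```

The tin is on the compartment floor, with the force reversed to +5.7 N. I release and back off well clear for a check.

```bash
r="python3 -m jog"; $r '0 0 0 0 0 0;0 0 0 0 0 0;0 0 0 0 0 0;0 0 0 0 0 0;0 0 0 0 0 0' 0.4;  $r '0 0 -0.05 0 0 0;0 0 -0.11 0 0 0;0 0 -0.17 0 0 0;0 0 -0.18 0 0 0;0 0 -0.18 0 0 0'; python3 go.py 350,-330,260,10
```

```text
time_s: 22.92
ee_pos: [541.5, 10.9, 162.7]
ee_rot: [180.0, 0.1, 38.9]
force: [0.2, 0.6, 0.3]
gripper_width: 63.5
time_s: 23.33
ee_pos: [542.9, 11.0, 255.0]
ee_rot: [179.8, -0.2, 38.9]
force: [-1.2, 0.1, -0.2]
gripper_width: 63.6
[-0.7283  0.2889 -0.0111] [ 0.002  -0.0026  0.3207] rows 9.4
```

```bash
r="python3 -m jog"; $r '-0.73 0.29 -0.01 0 0 0.32;-0.73 0.29 -0.01 0 0 0.32;-0.73 0.29 -0.01 0 0 0.32;-0.73 0.29 -0.01 0 0 0.32;-0.73 0.29 -0.01 0 0 0.32;-0.73 0.29 -0.01 0 0 0.32;-0.73 0.29 -0.01 0 0 0.32;-0.73 0.29 -0.01 0 0 0.32;-0.73 0.29 -0.01 0 0 0.32;-0.73 0.29 -0.01 0 0 0.32;-0.73 0.29 -0.01 0 0 0.32;-0.73 0.29 -0.01 0 0 0.32'
python3 - <<'E'
import sys;sys.path.insert(0,'.')
from h import *
a=[]
for c in K:
    im=grab_frame(c)[:,:,::-1]; cv2.imwrite(f"pics/{c}6.png",im)
    u=proj(c,[[587,48,120]])[0].astype(int); a.append(cv2.resize(im[u[1]-45:u[1]+45,u[0]-50:u[0]+50],(390,351),interpolation=2))
    for q in ("beaker","reagent","spatula","tray_handle","pot_mid","tin_mid"): print(c,q,[(np.round(d["location"]),round(d["confidence"],2)) for d in tip_of(q,c)])
print({q:proj("scene",[x]).round() for q,x in dict(h=(586,48.5,150),pot=(639,91,139),tin=(541,11.5,139)).items()},{q:proj("top",[x]).round() for q,x in dict(h=(586,48.5,150),pot=(639,91,139),tin=(541,11.5,139)).items()})
cv2.imwrite("pics/g6.png",np.hstack(a))
E
```

```text
time_s: 24.33
ee_pos: [348.7, -330.9, 257.9]
ee_rot: [-179.9, -0.2, 9.9]
force: [-0.4, 0.8, -0.2]
gripper_width: 63.6
scene beaker [(array([230., 348.]), 0.83), (array([335., 176.]), 0.53)]
scene reagent [(array([383., 228.]), 0.76)]
scene spatula [(array([264., 198.]), 0.77)]
scene tray_handle [(array([312.,  79.]), 0.93), (array([435., 159.]), 0.73), (array([332., 175.]), 0.69)]
scene pot_mid [(array([358., 173.]), 0.84)]
scene tin_mid [(array([315., 179.]), 0.65)]
top beaker [(array([436., 195.]), 0.71)]
top reagent [(array([305., 146.]), 0.61)]
top spatula [(array([315., 194.]), 0.68), (array([326., 244.]), 0.52)]
top tray_handle [(array([306., 179.]), 0.96), (array([237., 129.]), 0.85), (array([184., 271.]), 0.69), (array([314., 191.]), 0.54)]
top pot_mid [(array([293., 164.]), 0.49)]
top tin_mid [(array([369., 182.]), 0.47), (array([314., 190.]), 0.46)]
{'h': array([[335., 174.]]), 'pot': array([[358., 173.]]), 'tin': array([[314., 180.]])} {'h': array([[304., 181.]]), 'pot': array([[292., 166.]]), 'tin': array([[315., 194.]])}
```

View pics/g6.png

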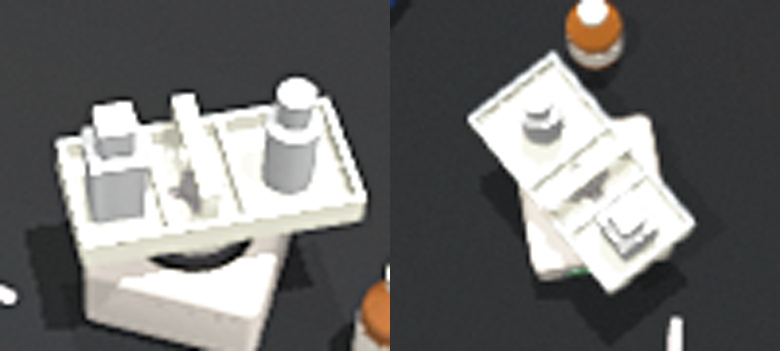

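The picture shows the tray level on the flange, the pot upright in the long compartment (crop 293,140) and the tin upright in the short one (crop 118,165). The beaker, bottle and spatula are where they started. I hand it in.

```bash
python3 -c "
from workcell import *
print(job_done())"
```

```text
the job is handed in; nothing more can be done
None
```

The sample changer is ready: the white tray is fully home on the shaft, the round pot is in the long compartment and the square tin is in the short one. I handed the job in at about 24.5 s.

- **Tray:** I turned it to about 39° to match the teeth and slid it down with only a few newtons of force. It stopped at TCP height 152.5 mm against 152.8 mm expected. After release, image fits in both cameras put it level at the shaft.
- **Pot and tin:** the final pictures show both upright in their compartments, within about 2–4 px of where I meant to put them. The tin met the floor with a clear contact force. The pot did not: the force had only dropped to about zero at the expected height before I released it.
- **Bystanders:** the beaker, bottle and spatula are within 3 px of their first detections in the scene camera. In the top camera the beaker reads about 7 px off, but the networks are only that good. I did not touch any of the three.
- **One slip:** on the first try at the pot I lifted before the jaws had closed. A picture and a fit showed the pot standing undisturbed, and I repeated the grasp.
- **Disagreement:** the two cameras differ by 2–4 mm on positions, in line with their stated calibration.

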